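Check the tilt stage's spring to its mark

ROBOT

A 6-joint arm with a two-finger parallel gripper is mounted at the origin on the work surface. World frame = base frame: x ahead of the robot, y to its left, z up, the work surface at z = 0. Lengths are in m, angles in rad, forces in N, time in s.
With the tool pointing down it reaches from about 0.35 to 0.85 m from the base axis. Payload 8.1 kg.
Tool frame: the origin (TCP) lies on the centre line of the jaws, within the pads' length; the fingertips stand 17 mm ahead of it and the grasp point (between the pads) lies 2 mm behind it; x points along the fingers, z is the direction in which the jaws open and shut, and the axes are right-handed (so a half turn about x gives the same grasp; the last joint's range is limited). The gripper opens to 93 mm and grips with 3 to 60 N. Pads are 15 mm wide; open, the fingers measure 128 mm over their backs; the gripper's body (75 mm by 188 mm) begins 65 mm behind the grasp point.
Start: joints at [-1.28, 0.13, 1.488, -0, 1.523, -0.085], TCP at [0.22, -0.558, 0.236] pointing down, gripper open.
Joint ranges: [-2.96, 2.96], [-0.89, 2.26], [0.02, 2.5], [-1.34, 4.48], [0, 2.73], [-2.66, 2.66]. Speed limits (rad/s): [2.39, 2.39, 2.79, 3.14, 3.14, 3.14].

INTERFACE

Orientations are given as a rotation vector (axis times angle).
In Python, from plant import telemetry, optics, workorder gives the robot as it stands.
- The arm moves only by the shell command python3 -m inch 'ROWS' [FORCE]. ROWS is JSON, a list that holds one entry, the list of rows, each a list of 7 numbers: the shift along the tool's x, y, z in m, then the turn, a rotation vector about the tool's x, y, z in rad, then the opening, from 0 (shut) to 1 (fully open). In form: [[[tx, ty, tz, ax, ay, az, grip], ...]]. A call has 1 to 20 rows; each row shifts and turns the pose as measured when the row begins, along the tool's axes as they then stand; what a row does not reach is not made up. A row lasts 1/10 s, in which the tool goes at most 50 mm and 8.59 degrees, less where a joint would pass 70% of its speed; a pose out of reach is approached as far as the arm can. A call is refused whole if a number of a shift passes 0.05 or a number of a turn 0.15, either way. A call with a gripper value outside its range is refused whole. The fingers move at their own pace and stop on an object; FORCE is the grip in N (left out, the last holds). Time passes only in rows, so rows that do not move let the fingers close. It gives the time, the measured TCP pose, the force and the opening at its end, in the units of the state.
- telemetry.read_state(): the state, without advancing time (a new reading comes with each control period).
- optics.read_camera(name): name is "scene" or "top"; returns a dict with "frame" (384x512x3 uint8, blue, green, red), "fx", "fy", "cx", "cy" (pixels), "D" ([k1, k2, p1, p2, k3] as OpenCV has them; the pictures are not rectified), "rvec" (rotation vector, rad) and "tvec" (3), from world to camera coordinates, as OpenCV has them. Camera axes: x right, y down, z forward; pixel columns grow to the right and rows downward; lengths in m; the calibration is good to about 2 mm. A picture is of the moment at which its call begins. There is no depth.
- workorder.close_job(): hands the job in, once; it reports no verdict.
The state is a dict: "t": time; "q": joint angles; "dq": joint speeds; "joint_torque": joint torques, N m; "tool_pos": TCP position; "orientation": TCP orientation; "force": force on the tool from outside, world axes, zero at the start; "wrist_torque": the same for the moment, N m; "opening": finger opening in m.
Only numpy, scipy, OpenCV 4.12 (cv2) and the standard library are available. Lean on these libraries where they do the work, as an engineer would, in place of code of your own. Each camera call takes 0.05 s, during which the arm holds its last target. There are 200 camera calls.

TASK

Check the spring of the tilt mount with the orange pad before imaging: press its orange pad down with your fingertips until the red pointer sits on the green band of that mount's scale, not pushing it past the band, hold it there for a second, then let go so that the plate comes fully back up. Only press: the culture chamber stays riding on its plate, neither lifted nor shoved off, and the green band stays where it is set. Leave the blue-padded mount and everything else undisturbed.

Things in the scene. Friction and masses are not known exactly. Their poses are not given: they have to be found in the camera images.
- mount_orange: Tilt mount to work on, fixed at the left or right, turned up to 0.3 rad. Black base 130 (x) by 170 (y) by 10 mm, origin on the table. An aluminium plate (100 by 140 by 6 mm) turns about a hinge along the base's x at y = +70 mm, 67 mm up. An upright white scale (40 mm wide, top 85 mm up, at x = 33, y = -113 mm) faces +x. An orange-lidded chamber rides on the plate.
- pad_orange: Orange press pad, a disc 30 mm across, 10 mm high, on the plate's corner at x = -35, y = -48 mm of the mount, 118 mm from the hinge line; axes as the mount's. Origin at the centre of its underside, 70 mm above the table when up; its top face is then at 80 mm. The spring takes about 1.5 N to start and about 6 N at 0.2 rad.
- plate_orange (a joint): Tilt of the orange-pad plate in rad: 0 = fully up and level (where the spring holds it), growing as the pad corner is pressed down, hard stop at 0.28.
- pointer_orange (a point): Tip of the red pointer (3 mm thick) of the orange-pad plate, at x = 45, y = -125 mm of the mount, 195 mm from the hinge line, 67 mm above the table when up; it goes down about 1.65 mm for each mm that the pad goes down.
- mark_orange (a point): Centre of the green band on the orange-pad mount's scale: a stiff slider 12 mm tall, 46 mm wide, set anywhere from 14 to 36 mm below the pointer's rest height. The pointer passes 12 mm in front of it (+x of the mount) without touching. z up.
- seat_orange (a point): Centre of the chamber's place on the orange-pad plate's top face, within 4 mm high rails: at x = 0, y = 28 mm of the mount, 70 mm above the table when up; so 35 mm in x and 76 mm in y from the pad's centre.
- chamber_mid (a point): Middle of the culture chamber on the orange-pad plate: white carrier 80 by 54 mm with a clear box and orange lid, 43 mm high (48 with the small ports), loose, 120 g; this point is 21 mm above its underside. Its near side is 49 mm from the pad's centre; it stays on the plate.
- mount_blue: A second mount of the same build with a blue pad and a white-lidded chamber, in use: leave it alone. Origin on the table under its base.
- plate_blue (a joint): Tilt of the blue-pad plate in rad, 0 = up; to stay there.
- seat_blue (a point): Centre of the chamber's place on the blue-pad plate's top face.
- chamber2_mid (a point): Middle of the white-lidded chamber on the blue-pad plate, same size as the other.
- bottle: Loose bystander, to be left where it is: amber bottle, 60 mm across, 130 mm high; origin under it.
- objective: Loose bystander, to be left where it is: steel microscope objective, 34 mm across, 42 mm high; origin under it.
- dish: Loose bystander, to be left where it is: open glass dish, 64 mm across, 18 mm high; origin under it.
- driver: Loose bystander, to be left where it is: screwdriver lying flat, 150 mm long.
- slidebox: Loose bystander, to be left where it is: blue slide box 90 by 60 by 30 mm; origin under it.
- jar: Loose bystander, to be left where it is: glass jar, 50 mm across, 60 mm high; origin under it.
There are look-alikes about, which are no part of the job. What is shaped like the part that bears chamber_mid but black is not meant. What is shaped like the part that bears chamber2_mid but turquoise is not meant.

How it is judged:
On the way, in this order (a step that is already met when the one before it is completed fails the run):
1. fingers on the orange pad hold the pointer's tip within the green band (6 mm either side of its centre, 0.5 mm grace) for 0.6 s (z of pointer_orange in the frame of mark_orange between -0.0065 and 0.0065 m and contact force between the fingers and pad_orange above 0.5 N), for 0.6 s.
2. the pad is let go and the plate is back up (under 0.03 rad) (value of joint plate_orange below 0.03 rad and contact force between the fingers and pad_orange below 0.1 N), for 0.2 s.
At the end, for the whole second after the job is handed in: The orange-pad plate is back up (under 0.03 rad) and let go, both chambers with their middles within 30 mm of their seats (21 mm when seated), the green band within 4 mm of where it was set, the blue-pad plate up (under 0.03 rad), every bystander within 20 mm of its start (all of step 2 and distance between chamber_mid and seat_orange below 0.03 m and distance between chamber2_mid and seat_blue below 0.03 m and distance of mark_orange from where it was at the start of the episode below 0.004 m and value of joint plate_blue below 0.03 rad and distance of each of bottle, objective, dish, driver, slidebox, jar from where it was at the start of the episode below 0.02 m); the robot touches nothing.
It fails at once if pointer pushed well past the green band (more than 12 mm below its centre) (z of pointer_orange in the frame of mark_orange below -0.012 m).
It fails at once if the blue-pad plate pressed (over 0.05 rad) (value of joint plate_blue above 0.05 rad).
It fails at once if a chamber lifted or shoved off its place (its middle over 40 mm from the seat; 21 mm when seated) (distance between chamber_mid and seat_orange above 0.04 m or distance between chamber2_mid and seat_blue above 0.04 m).
It fails at once if the green band shifted by more than 5 mm (distance of mark_orange from where it was at the start of the episode above 0.005 m).
It fails at once if a bystander moved by more than 30 mm or lifted (distance of any of bottle, objective, dish, driver, slidebox, jar from where it was at the start of the episode above 0.03 m).
It also fails if it takes over 38 s, if anything falls off the work surface, if the arm or the gripper's body presses on something with over 40 N, if the wrist force passes 120 N, or if a joint passes its speed limit or range.

## Working session

There is one attempt and no reset: what is moved stays moved. The work goes in short steps, Python scripts to look and compute and a shell command to move; the robot and the scene stay as the last step left them, time stands still between calls to the robot, and variables do not carry over. Pictures are saved under pics/ and viewed, on a budget of 10 in all, crops included, one or two more only if the job needs it, and the job is handed in when it is done.

```bash
mkdir -p pics; cat > h.py <<'E'
import numpy as np,cv2
from plant import telemetry,optics,workorder
def cam(n):
    c=optics.read_camera(n);K=np.array([[c['fx'],0,c['cx']],[0,c['fy'],c['cy']],[0,0,1.]])
    return c['frame'],K,np.array(c['D'],float),np.array(c['rvec'],float),np.array(c['tvec'],float)
def ray(C,p):
    f,K,D,r,t=C;u=cv2.undistortPoints(np.array([[p]],float),K,D)[0,0]
    R=cv2.Rodrigues(r)[0];return -R.T@t.ravel(),R.T@np.array([u[0],u[1],1])
def onz(C,p,z):
    o,d=ray(C,p);return o+d*(z-o[2])/d[2]
def proj(C,P):
    return cv2.projectPoints(np.array(P,float).reshape(-1,3),C[3],C[4],C[1],C[2])[0][:,0]
E
python3 - <<'E'
from h import *
s=telemetry.read_state();print(s)
a=cam('scene');b=cam('top')
for n,c in(('scene',a),('top',b)):
    cv2.imwrite(f'pics/{n}0.png',cv2.resize(c[0],(800,600)));print(n,ray(c,(256,192)))
E
```

```text
{'t': 0.0, 'q': array([-1.28039443e+00,  1.31147511e-01,  1.48926691e+00,  2.42521666e-05,
        1.52298609e+00, -8.53886187e-02]), 'dq': array([ 0.00128694, -0.0007365 ,  0.00118479,  0.00014729,  0.00040516,
        0.00041363]), 'joint_torque': array([ 1.22962923e-03, -5.59845078e+01, -4.91763389e+01,  7.68882665e-02,
        3.57840245e-02, -9.99600070e-05]), 'tool_pos': array([ 0.2200881 , -0.55760819,  0.23460236]), 'orientation': array([ 0.92922688,  1.36528856, -0.92731347]), 'force': array([0.03288578, 0.33597887, 0.13877711]), 'wrist_torque': array([ 0.01459309, -0.01183549,  0.00622358]), 'opening': 0.0930295271249025}
scene (array([ 1.21447906, -0.63803795,  0.82680812]), array([-0.53812219,  0.54363386, -0.64427239]))
top (array([0.31526111, 0.03627619, 1.40516763]), array([ 0.19643419, -0.03493856, -0.98000699]))
```

View pics/scene0.png

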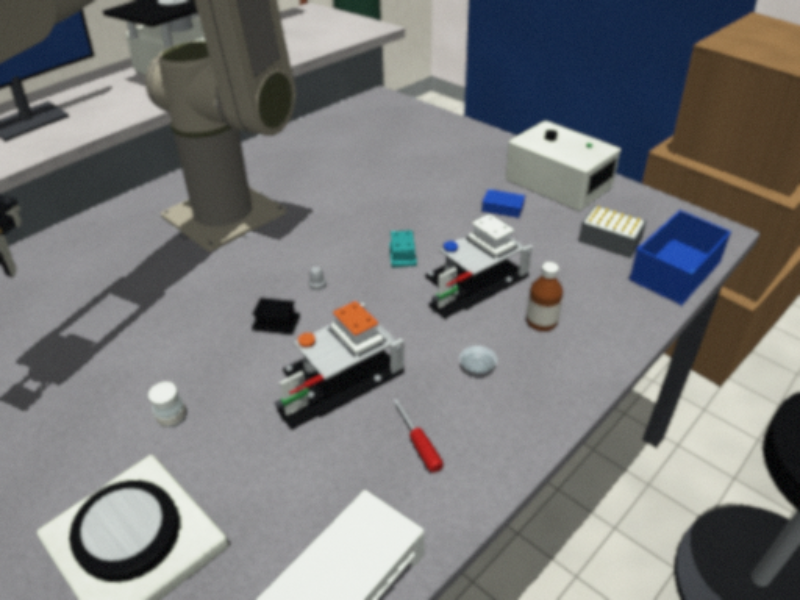

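View pics/top0.png

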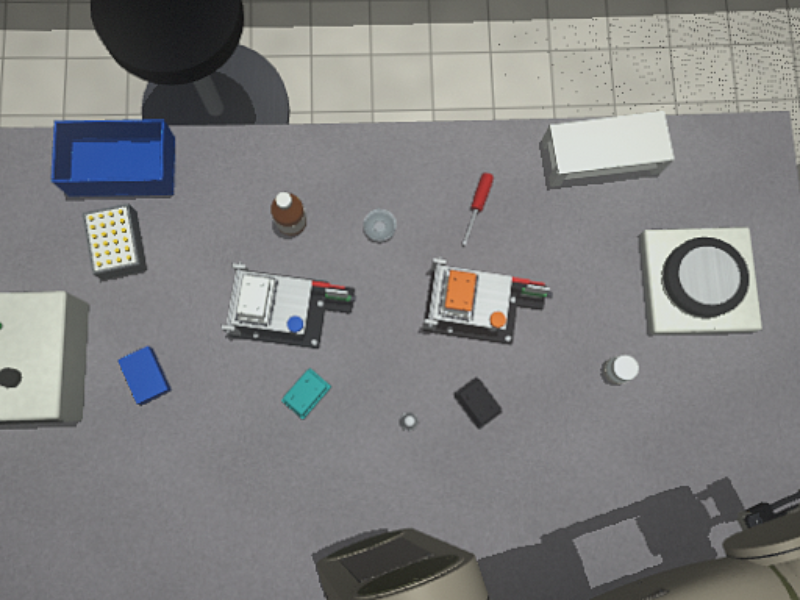

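Scene view: candidates for the pad, in 800-px pixels. The orange disc is at scene (307,340) / top (497,320). The orange chamber lid is at (357,319) / (460,291), and the blue pad is at (450,246) / (295,324). I choose the orange disc, on the right-hand mount, and will check it in a close crop.

```bash
cat >> h.py <<'E'
def blobs(C,kind,roi,amin=4):
    h=cv2.cvtColor(C[0],cv2.COLOR_BGR2HSV);H,S,V=cv2.split(h)
    m={'orange':(H>5)&(H<16)&(S>150)&(V>90),'green':(H>45)&(H<85)&(S>70),'red':((H<4)|(H>174))&(S>140)&(V>60)}[kind].astype(np.uint8)
    k=np.zeros_like(m);x0,y0,x1,y1=roi;k[y0:y1,x0:x1]=1
    n,l,st,ce=cv2.connectedComponentsWithStats(m*k)
    return [(st[i].tolist(),ce[i],np.argwhere(l==i)[:,::-1]) for i in range(1,n) if st[i][4]>=amin]
def tri(A,a,B,b):
    o1,d1=ray(A,a);o2,d2=ray(B,b);d1/=np.linalg.norm(d1);d2/=np.linalg.norm(d2)
    s=np.linalg.lstsq(np.c_[d1,-d2],o2-o1,rcond=None)[0];p,q=o1+s[0]*d1,o2+s[1]*d2
    return (p+q)/2,np.linalg.norm(p-q)
SR=(160,180,270,285);TR=(265,155,360,225)
E
python3 - <<'E'
from h import *
a=cam('scene');b=cam('top')
for k in('orange','green','red'):
    for n,c,r in(('s',a,SR),('t',b,TR)):
        for q in blobs(c,k,r): print(k,n,q[0],q[1].round(2))
print(a[1])
cv2.imwrite('pics/crop1.png',np.hstack([cv2.resize(a[0][185:280,165:265],(400,380),interpolation=2),cv2.resize(b[0][155:230,265:365],(400,300),interpolation=2).__class__(0) if 0 else cv2.copyMakeBorder(cv2.resize(b[0][155:230,265:365],(400,300),interpolation=2),0,80,0,0,0)]))
E
```

```text
orange s [214, 194, 27, 20, 308] [227.17 203.35]
orange s [192, 214, 9, 7, 56] [195.91 217.05]
orange t [285, 173, 19, 26, 392] [294.24 185.58]
orange t [314, 200, 9, 10, 73] [318.   204.23]
green s [180, 249, 18, 11, 72] [188.14 253.99]
green t [334, 184, 16, 6, 27] [340.7 187.3]
red s [188, 240, 19, 11, 70] [198.54 244.1 ]
red s [263, 274, 7, 11, 65] [266.34 279.09]
red t [328, 178, 20, 5, 44] [336.16 179.93]
[[422.42549464   0.         257.60903829]
 [  0.         422.42549464 186.24428174]
 [  0.           0.           1.        ]]
```

View pics/crop1.png

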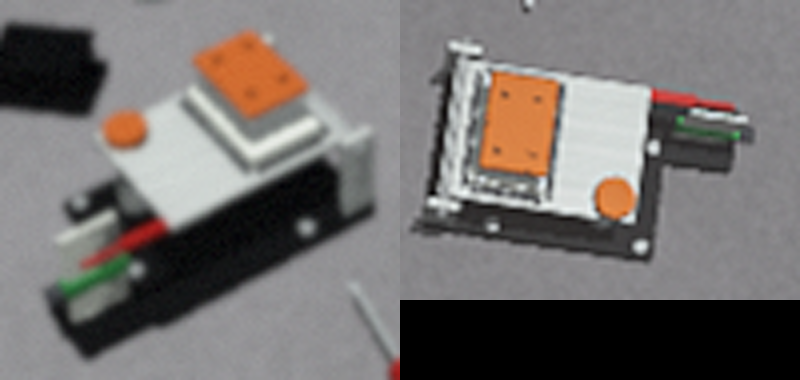

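The crop confirms it: the orange disc sits at the free corner of the orange-lidded mount (scene 196,217; top 318,204). The red pointer is above the green band at scene (188,254).

```bash
cat > fit.py <<'E'
from h import *
def mount(a,b):
    pa=max([q for q in blobs(b,'orange',TR) if q[0][4]<150],key=lambda q:q[0][4]);li=max(blobs(b,'orange',TR),key=lambda q:q[0][4])
    ps=max([q for q in blobs(a,'orange',SR) if q[0][4]<150],key=lambda q:q[0][4]);ls=max(blobs(a,'orange',SR),key=lambda q:q[0][4])
    print('tri pad',tri(a,ps[1],b,pa[1]),'lid',tri(a,ls[1],b,li[1]))
    P=onz(b,pa[1],.08);L=onz(b,li[1],.113);P2=onz(a,ps[1],.078);L2=onz(a,ls[1],.113)
    print('top',P,L,'scene',P2,L2)
    P=(P+P2)/2;L=(L+L2)/2;v=(L-P)[:2];yaw=np.arctan2(v[1],v[0])-np.arctan2(76,35)
    return P,yaw,np.linalg.norm(v)
if __name__=='__main__':
    a=cam('scene');b=cam('top');P,yaw,n=mount(a,b);print('yaw',yaw,n,'expect .0837')
    R=np.array([[np.cos(yaw),-np.sin(yaw)],[np.sin(yaw),np.cos(yaw)]])
    O=P[:2]-R@[-.035,-.048];print('origin',O,'pad',P)
    W=lambda x,y,z:np.r_[O+R@[x,y],z]
    print('tip expected px',proj(a,[W(.045,-.125,.067),W(.045,-.075,.067)]))
    r=blobs(a,'red',SR)[0][2];print('red leftmost',r[r[:,0].argmin()],r[r[:,0].argmax()])
    g=blobs(a,'green',SR)[0][2]
    nrm=np.r_[R@[1,0],0]
    for p in [g.mean(0)]+[g[g[:,0]==c].mean(0) for c in range(183,197,3)]:
        o,d=ray(a,p)
        for x in(.034,.037):
            X=o+d*((W(x,0,0)-o)@nrm)/(d@nrm);print(p.round(1),x,'ym',(R.T@(X[:2]-O))[1].round(4),'z',X[2].round(4),end=' | ')
        print()
    for x in (188,185,191): print([ (int(y),a[0][y,x].tolist()) for y in range(246,264)])
E
python3 fit.py
```

```text
tri pad (array([ 0.5424766 , -0.18368007,  0.07575368]), np.float64(0.0017422436461877885)) lid (array([ 0.59102039, -0.11556629,  0.108493  ]), np.float64(0.00186874969902634))
top [ 0.5412465  -0.18368503  0.08      ] [ 0.58948034 -0.11576662  0.113     ] scene [ 0.5450226  -0.18435431  0.078     ] [ 0.59547379 -0.11808837  0.113     ]
yaw -0.20254670247803963 0.08328291388652721 expect .0837
origin [ 0.58707496 -0.14404167] pad [ 0.54313455 -0.18401967  0.079     ]
tip expected px [[183.67747967 251.23011078]
 [201.76330697 242.55508226]]
red leftmost [189 249] [206 242]
[188.1 254. ] 0.034 ym -0.1111 z 0.0379 | [188.1 254. ] 0.037 ym -0.1122 z 0.0414 | 
[183.  256.5] 0.034 ym -0.1255 z 0.0378 | [183.  256.5] 0.037 ym -0.1265 z 0.0413 | 
[186.  255.5] 0.034 ym -0.1173 z 0.0363 | [186.  255.5] 0.037 ym -0.1184 z 0.0398 | 
[189.  253.5] 0.034 ym -0.1086 z 0.0381 | [189.  253.5] 0.037 ym -0.1097 z 0.0416 | 
[192.  252.5] 0.034 ym -0.1004 z 0.0366 | [192.  252.5] 0.037 ym -0.1015 z 0.0401 | 
[195.  250.5] 0.034 ym -0.0916 z 0.0385 | [195.  250.5] 0.037 ym -0.0928 z 0.0419 | 
[(246, [1
[... 523 characters left out ...]
, (251, [97, 105, 141]), (252, [109, 121, 131]), (253, [115, 138, 120]), (254, [100, 140, 93]), (255, [74, 125, 64]), (256, [57, 101, 46]), (257, [58, 91, 52]), (258, [79, 100, 78]), (259, [104, 116, 105]), (260, [118, 125, 119]), (261, [125, 131, 128]), (262, [128, 134, 130]), (263, [120, 126, 122])]
[(246, [81, 84, 110]), (247, [63, 66, 128]), (248, [49, 53, 135]), (249, [53, 59, 121]), (250, [58, 79, 92]), (251, [52, 94, 57]), (252, [54, 103, 44]), (253, [51, 97, 38]), (254, [55, 88, 47]), (255, [74, 95, 71]), (256, [102, 112, 103]), (257, [116, 123, 116]), (258, [112, 118, 114]), (259, [106, 112, 109]), (260, [99, 103, 101]), (261, [81, 84, 81]), (262, [52, 55, 53]), (263, [30, 31, 28])]
```

```bash
python3 - <<'E'
from fit import *
a=cam('scene');b=cam('top');P,yaw,n=mount(a,b)
R=np.array([[np.cos(yaw),-np.sin(yaw)],[np.sin(yaw),np.cos(yaw)]]);O=P[:2]-R@[-.035,-.048]
W=lambda x,y,z:np.r_[O+R@[x,y],z]
def rows(x,z): # row of the horizontal line at given columns
    e=proj(a,[W(x,-.09,z),W(x,-.136,z)]);return np.interp([185,188,191],e[::-1,0],e[::-1,1])
print('observed 253.4-257.7, 252-256, 250.65-254.6')
for x in(.033,.035,.037):
  for z in(.032,.036,.040): print(x,z,'top',rows(x,z+.006).round(1),'bot',rows(x,z-.006).round(1),'c',rows(x,z).round(1))
print('ends',proj(a,[W(.035,-.090,.037),W(.035,-.136,.037)]))
pad=W(-.035,-.048,.08);print('pad',pad,'yaw',yaw)
s=telemetry.read_state();T=cv2.Rodrigues(s['orientation'])[0];print(T.round(3));print('delta in tool',T.T@(pad-s['tool_pos']))
E
```

```text
tri pad (array([ 0.5424766 , -0.18368007,  0.07575368]), np.float64(0.0017422436461877885)) lid (array([ 0.59106401, -0.11553219,  0.10843998]), np.float64(0.001972104027300295))
top [ 0.5412465  -0.18368503  0.08      ] [ 0.58948034 -0.11576662  0.113     ] scene [ 0.5450226  -0.18435431  0.078     ] [ 0.59559282 -0.11805108  0.113     ]
observed 253.4-257.7, 252-256, 250.65-254.6
0.033 0.032 top [255.1 253.7 252.2] bot [258.6 257.2 255.7] c [256.9 255.4 254. ]
0.033 0.036 top [254.  252.5 251.1] bot [257.5 256.  254.5] c [255.7 254.3 252.8]
0.033 0.04 top [252.8 251.3 249.9] bot [256.3 254.8 253.4] c [254.5 253.1 251.6]
0.035 0.032 top [255.8 254.4 252.9] bot [259.3 257.8 256.4] c [257.6 256.1 254.6]
0.035 0.036 top [254.6 253.2 251.7] bot [258.1 256.7 255.2] c [256.4 254.9 253.5]
0.035 0.04 top [253.5 252.  250.6] bot [257.  255.5 254.1] c [255.2 253.8 252.3]
0.037 0.032 top [256.5 255.  253.6] bot [260.  258.5 257. ] c [258.2 256.8 255.3]
0.037 0.036 top [255.3 253.9 252.4] bot [258.8 257.4 255.9] c [257.1 255.6 254.2]
0.037 0.04 top [254.1 252.7 251.2] bot [257.7 256.2 254.7] c [255.9 254.4 253. ]
ends [[195.79846493 250.86774959]
 [179.42890189 258.79432821]]
pad [ 0.54313455 -0.18401967  0.08      ] yaw -0.20298952552327032
[[-0.     0.93   0.367]
 [ 0.     0.367 -0.93 ]
 [-1.     0.    -0.   ]]
delta in tool [ 0.15556056  0.43768121 -0.22941131]
```

Mark height comes out at z≈37 mm (±2), so the pointer drop is about 30 mm and the pad drop about 18 mm. Next I turn the jaw line parallel to the hinge with fingers shut, then travel high.

```bash
python3 -m inch '[[[0,0,0,-0.14,0,0,0],[0,0,0,-0.14,0,0,0],[0,0,0,-0.14,0,0,0],[0,0,0,-0.14,0,0,0],[0,0,0,-0.14,0,0,0],[0,0,0,-0.14,0,0,0],[0,0,0,-0.14,0,0,0],[0,0,0,0,0,0,0]]]' 10
cat > st.py <<'E'
from h import *
pad=np.array([.5431,-.1840,.08]);yaw=-.203
s=telemetry.read_state();T=cv2.Rodrigues(s['orientation'])[0]
tip=s['tool_pos']+T[:,0]*.017
want=np.c_[[0,0,-1.],np.cross([np.cos(yaw),np.sin(yaw),0],[0,0,-1]),[np.cos(yaw),np.sin(yaw),0]]
print('t',s['t'],'tip',tip.round(4),'dpad tool',(T.T@(pad-tip)).round(4),'turn',cv2.Rodrigues(T.T@want)[0].ravel().round(3),'F',s['force'].round(2),'open',s['opening'],'q6',s['q'][5])
E
python3 st.py
```

```text
t: 1.2
tool_pos: [0.2202, -0.558, 0.2355]
orientation: [0.139, 1.566, -0.138]
force: [0.6, 0.4, -0.2]
opening: 0.0336
t 1.2 tip [ 0.2202 -0.558   0.2185] dpad tool [0.1386 0.4248 0.2522] turn [ 0.026 -0.    -0.   ] F [ 0.64  0.41 -0.24] open 0.033607722821362304 q6 -1.1038247670731536
```

```bash
python3 -m inch '[[[0,0.035,0.021,0,0,0,0],[0,0.035,0.021,0,0,0,0],[0,0.035,0.021,0,0,0,0],[0,0.035,0.021,0,0,0,0],[0,0.035,0.021,0,0,0,0],[0,0.035,0.021,0,0,0,0],[0,0.035,0.021,0,0,0,0],[0,0.035,0.021,0,0,0,0],[0,0.035,0.021,0,0,0,0],[0,0.035,0.021,0,0,0,0],[0,0.035,0.021,0,0,0,0],[0,0.035,0.021,0.026,0,0,0],[0,0,0,0,0,0,0]]]' >/dev/null;python3 st.py
```

```text
t 2.5 tip [ 0.5637 -0.1848  0.2191] dpad tool [ 0.139  -0.0047 -0.0206] turn [-0.07   0.004  0.001] F [-1.38  0.81 -0.15] open 0.00040920889812664666 q6 -0.13002579536968645
```

```bash
python3 -m inch '[[[0.03,-0.005,-0.02,-0.07,0,0,0],[0.035,0,0,0,0,0,0],[0.025,0,0,0,0,0,0],[0.015,0,0,0,0,0,0],[0,0,0,0,0,0,0]]]' >/dev/null;python3 st.py
```

```text
t 3.0 tip [ 0.5443 -0.1843  0.1124] dpad tool [ 0.0324  0.0001 -0.0014] turn [-0.012  0.007  0.003] F [-0.59  0.66  0.23] open 0.0005632139215579203 q6 -0.19941905456310136
```

```bash
python3 -m inch '[[[0.02,0,0,0,0,0,0],[0,0,0,0,0,0,0]]]' >/dev/null;python3 st.py; python3 - <<'E'
from h import *
a=cam('scene');b=cam('top')
z=lambda c,x,y:cv2.resize(c[0][y:y+90,x:x+90],(400,400),interpolation=2)
cv2.imwrite('pics/near.png',np.hstack([z(a,160,185),z(b,270,150)]))
E
```

```text
t 3.2 tip [ 0.5451 -0.1853  0.0939] dpad tool [ 0.0139  0.0009 -0.0023] turn [-0.016  0.009  0.003] F [-0.47  0.18 -0.15] open 0.0004089421924747937 q6 -0.1965567372436973
```

View pics/near.png

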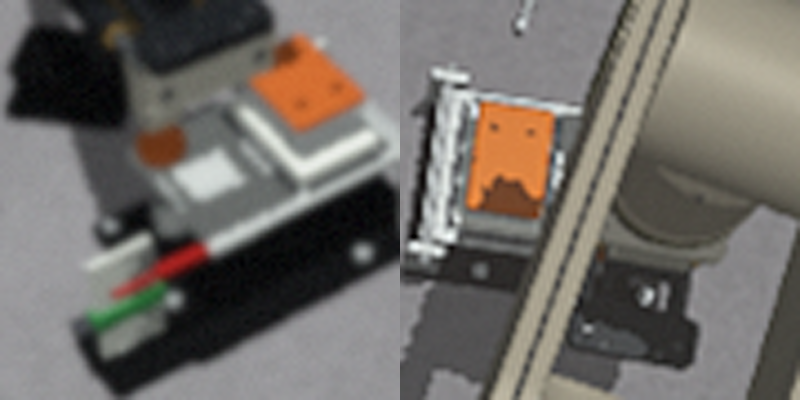

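The near view shows the shut fingertips just above the orange disc (zoomed 162,148), clear of the chamber. The pointer and band are visible at (115,295) and (125,305). I'll go down gently.

```bash
python3 -m inch '[[[0.007,-0.001,-0.002,0,0,0,0],[0.004,0,0,0,0,0,0],[0.003,0,0,0,0,0,0],[0,0,0,0,0,0,0]]]' >/dev/null;python3 st.py
python3 -m inch '[[[0.004,0,0,0,0,0,0],[0,0,0,0,0,0,0],[0,0,0,0,0,0,0]]]' >/dev/null;python3 st.py
```

```text
t 3.7 tip [ 0.5483 -0.1885  0.0876] dpad tool [ 0.0074  0.0034 -0.0062] turn [-0.016  0.022  0.006] F [ 0.42 -0.7  -0.47] open 0.000471668767588611 q6 -0.1988857414444614
t 4.0 tip [ 0.5486 -0.1886  0.0836] dpad tool [ 0.0034  0.0033 -0.0064] turn [-0.016  0.022  0.006] F [0.42 0.12 0.18] open 0.00031920200617027277 q6 -0.1987781927496351
```

```bash
python3 -m inch '[[[0,0.003,-0.006,-0.016,0.022,0.006,0],[0,0,0,0,0,0,0]]]' >/dev/null;python3 st.py
python3 -m inch '[[[0,0,0,0,0,0,0],[0,0,0,0,0,0,0]]]' >/dev/null;python3 st.py
```

```text
t 4.2 tip [ 0.5424 -0.1837  0.0834] dpad tool [ 0.0034 -0.0001  0.0007] turn [ 0.001 -0.002 -0.   ] F [0.54 0.19 0.22] open 0.0005907661503242321 q6 -0.2143074147384439
t 4.4 tip [ 0.5425 -0.1837  0.0835] dpad tool [ 0.0035 -0.0002  0.0006] turn [ 0.001 -0.002 -0.   ] F [-0.53  0.36 -0.57] open 0.0007464333792331615 q6 -0.21435494660278917
```

```bash
python3 -m inch '[[[0.005,0,0,0,0,0,0],[0.004,0,0,0,0,0,0],[0.003,0,0,0,0,0,0],[0,0,0,0,0,0,0]]]' >/dev/null;python3 st.py
```

```text
t 4.8 tip [ 0.5431 -0.1846  0.0716] dpad tool [-0.0084  0.0006 -0.0001] turn [ 0.001 -0.     0.001] F [-0.52 -0.13  3.  ] open 0.0007694004643950688 q6 -0.21432276414795953
```

```bash
python3 -m inch '[[[0.003,0,0,0,0,0,0],[0.003,0,0,0,0,0,0],[0,0,0,0,0,0,0]]]' >/dev/null;python3 st.py; python3 - <<'E'
from h import *
a=cam('scene')
cv2.imwrite('pics/p14.png',cv2.resize(a[0][195:270,165:265],(800,600),interpolation=2))
h=cv2.cvtColor(a[0],cv2.COLOR_BGR2HSV)
for k in('red','green'):
    for q in blobs(a,k,SR,3): print(k,q[0],q[1].round(1))
E
```

```text
t 5.1 tip [ 0.5433 -0.1847  0.0657] dpad tool [-0.0143  0.0007 -0.0003] turn [ 0.001 -0.     0.001] F [-1.99 -1.15  4.94] open 0.00021415881282367083 q6 -0.21428780932012811
red [194, 244, 14, 11, 62] [201.5 248.7]
red [263, 274, 7, 11, 65] [266.4 279.1]
green [177, 201, 3, 3, 3] [178. 202.]
green [180, 248, 17, 12, 50] [186.5 254.2]
```

View pics/p14.png

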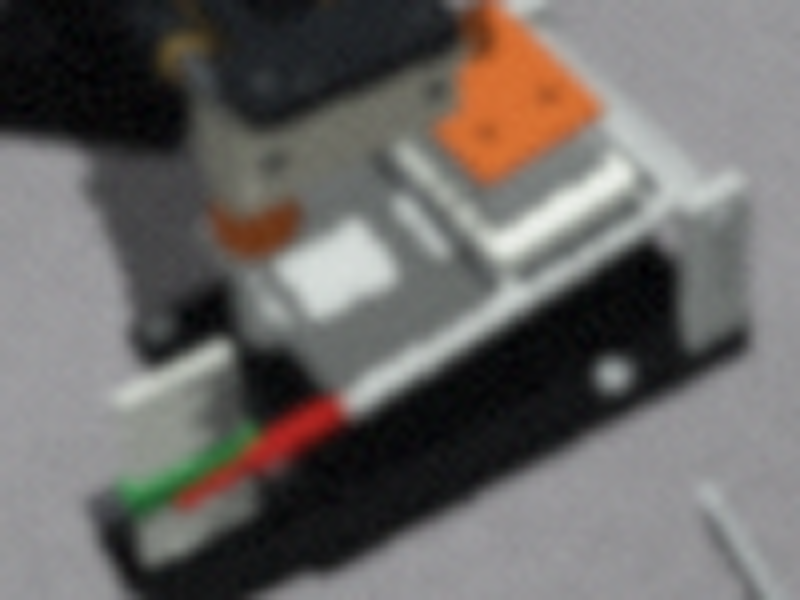

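```bash
python3 - <<'E'
from h import *
a=cam('scene')
yaw=-.203;R=np.array([[np.cos(yaw),-np.sin(yaw)],[np.sin(yaw),np.cos(yaw)]]);O=np.array([.5431,-.184])-R@[-.035,-.048]
W=lambda x,y,z:np.r_[O+R@[x,y],z]
z8=lambda P:((proj(a,P)-[165,195]+.5)*8).round(0).tolist()
print('tip@43.5',z8([W(.045,-.124,.0435)]))
for x in(.031,.033,.035):
  print(x,'scale top',z8([W(x,-.133,.085),W(x,-.093,.085)]))
  for z in(.034,.038,.042): print('band',z,'top',z8([W(x,-.136,z+.006),W(x,-.09,z+.006)]),'bot',z8([W(x,-.136,z-.006),W(x,-.09,z-.006)]))
cr=a[0][195:270,165:265].astype(float);G=cv2.resize(cr[...,1]-(cr[...,0]+cr[...,2])/2,(800,600),interpolation=cv2.INTER_LINEAR)
L=cv2.resize(cr.mean(2),(800,600),interpolation=cv2.INTER_LINEAR)
for c in(135,145,155,165): 
    g=G[400:560,c];i=np.where(g>g.max()/2)[0]+400;d=np.diff(L[320:440,c]);print(c,i[0],i[-1],'scale top grad',320+d.argmax(),320+d.argmin())
E
```

```text
tip@43.5 [[166.0, 504.0]]
0.031 scale top [[101.0, 396.0], [218.0, 341.0]]
band 0.034 top [[112.0, 500.0], [243.0, 437.0]] bot [[118.0, 525.0], [248.0, 462.0]]
band 0.038 top [[110.0, 491.0], [242.0, 428.0]] bot [[116.0, 517.0], [246.0, 454.0]]
band 0.042 top [[109.0, 482.0], [240.0, 419.0]] bot [[114.0, 508.0], [245.0, 445.0]]
0.033 scale top [[104.0, 400.0], [221.0, 345.0]]
band 0.034 top [[115.0, 504.0], [246.0, 440.0]] bot [[120.0, 529.0], [251.0, 466.0]]
band 0.038 top [[113.0, 495.0], [245.0, 432.0]] bot [[119.0, 521.0], [249.0, 458.0]]
band 0.042 top [[112.0, 487.0], [243.0, 423.0]] bot [[117.0, 512.0], [248.0, 449.0]]
0.035 scale top [[107.0, 404.0], [224.0, 349.0]]
band 0.034 top [[118.0, 508.0], [249.0, 444.0]] bot [[123.0, 533.0], [254.0, 470.0]]
band 0.038 top [[116.0, 499.0], [248.0, 436.0]] bot [[122.0, 525.0], [252.0, 462.0]]
band 0.042 top [[115.0, 491.0], [246.0, 427.0]] bot [[120.0, 516.0], [251.0, 453.0]]
135 480 511 scale top grad 372 396
145 478 512 scale top grad 364 398
155 473 507 scale top grad 366 340
165 468 499 scale top grad 366 391
```

Model and picture agree: the pointer is at z≈42 mm and the band centre at ≈38–39.5 mm. About 1.5 mm more pad travel centres it, then I hold.

```bash
python3 -m inch '[[[0.0015,0,0,0,0,0,0],[0,0,0,0,0,0,0],[0,0,0,0,0,0,0],[0,0,0,0,0,0,0]]]' >/dev/null;python3 st.py; python3 - <<'E'
from h import *
a=cam('scene')
cv2.imwrite('pics/p16.png',cv2.resize(a[0][195:270,165:265],(800,600),interpolation=2))
E
```

```text
t 5.6 tip [ 0.5433 -0.1847  0.065 ] dpad tool [-0.015   0.0007 -0.0003] turn [ 0.001 -0.     0.001] F [-1.51 -0.43  4.17] open 0.0003930916543085479 q6 -0.21431449294294577
```

View pics/p16.png

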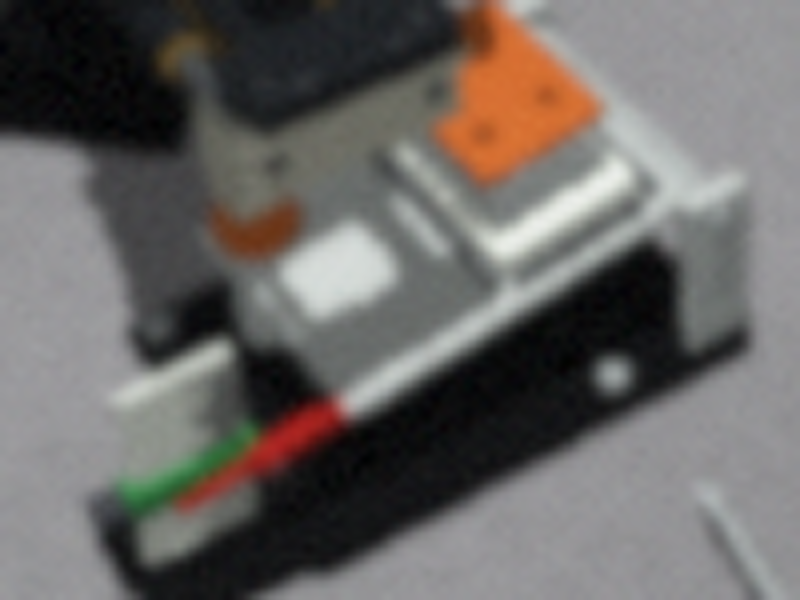

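Pointer tip is at zoomed (180,502), just in front of the band. With the 12 mm parallax that puts it inside the band, slightly above centre. A small push more, then hold.

```bash
python3 -m inch '[[[0.0015,0,0,0,0,0,0],[0,0,0,0,0,0,0],[0,0,0,0,0,0,0],[0,0,0,0,0,0,0],[0,0,0,0,0,0,0],[0,0,0,0,0,0,0],[0,0,0,0,0,0,0],[0,0,0,0,0,0,0],[0,0,0,0,0,0,0],[0,0,0,0,0,0,0]]]' >/dev/null;python3 st.py; python3 - <<'E'
from h import *
a=cam('scene')
for k in('red','green'):
    for q in blobs(a,k,SR,10): print(k,q[0],q[1].round(1))
E
```

```text
t 6.65 tip [ 0.5433 -0.1847  0.0645] dpad tool [-0.0155  0.0007 -0.0003] turn [ 0.001 -0.     0.001] F [-2.06  0.7   5.41] open 0.0009422039596201253 q6 -0.21434778417927622
red [193, 245, 15, 11, 60] [201.2 249.5]
red [263, 274, 7, 11, 65] [266.4 279.1]
green [180, 247, 18, 13, 59] [187.5 253.7]
```

Held 1 s at pointer z≈39.8 mm. I'll hold one more second slightly lower (≈38 mm), still within the estimated band, to cover the calibration error. Then release.

```bash
python3 -m inch '[[[0.0018,0,0,0,0,0,0],[0,0,0,0,0,0,0],[0,0,0,0,0,0,0],[0,0,0,0,0,0,0],[0,0,0,0,0,0,0],[0,0,0,0,0,0,0],[0,0,0,0,0,0,0],[0,0,0,0,0,0,0],[0,0,0,0,0,0,0],[0,0,0,0,0,0,0]]]' >/dev/null;python3 st.py
python3 -m inch '[[[-0.004,0,0,0,0,0,0],[-0.005,0,0,0,0,0,0],[-0.005,0,0,0,0,0,0],[-0.005,0,0,0,0,0,0],[-0.01,0,0,0,0,0,0],[-0.03,0,0,0,0,0,0],[-0.04,0,0,0,0,0,0],[-0.04,0,0,0,0,0,0],[0,-0.04,0,0,0,0,0],[0,-0.05,0,0,0,0,0],[0,-0.05,0,0,0,0,0],[0,-0.05,0,0,0,0,0],[0,-0.05,0,0,0,0,0],[0,0,0,0,0,0,0],[0,0,0,0,0,0,0]]]' >/dev/null;python3 st.py
python3 - <<'E'
from h import *
a=cam('scene');b=cam('top')
for k in('orange','red','green'):
    for n,c,r in(('s',a,SR),('t',b,TR)):
        for q in blobs(c,k,r,10): print(k,n,q[0],q[1].round(1))
cv2.imwrite('pics/end.png',np.hstack([cv2.resize(c[0],(400,300)) for c in(a,b)]))
E
```

```text
t 7.7 tip [ 0.5433 -0.1847  0.0637] dpad tool [-0.0163  0.0006 -0.0003] turn [ 0.001 -0.     0.001] F [-1.83 -0.46  5.27] open 0.0006968166859315354 q6 -0.21435987268547763
t 9.2 tip [ 0.494  -0.4239  0.2142] dpad tool [0.1338 0.2452 0.0009] turn [0.006 0.002 0.002] F [0.78 0.39 0.4 ] open 0.00028630221027204045 q6 -0.5902627472763735
orange s [214, 194, 27, 20, 308] [227.1 203.3]
orange s [192, 214, 9, 7, 56] [195.9 217.1]
orange t [285, 173, 19, 26, 390] [294.2 185.6]
orange t [314, 200, 9, 10, 73] [318.  204.2]
red s [189, 240, 18, 10, 69] [198.8 244. ]
red s [263, 274, 7, 11, 65] [266.4 279.1]
red t [328, 178, 20, 5, 44] [336.2 179.9]
green s [180, 249, 18, 11, 71] [188. 254.]
green t [334, 184, 16, 6, 27] [341.  187.3]
```

View pics/end.png

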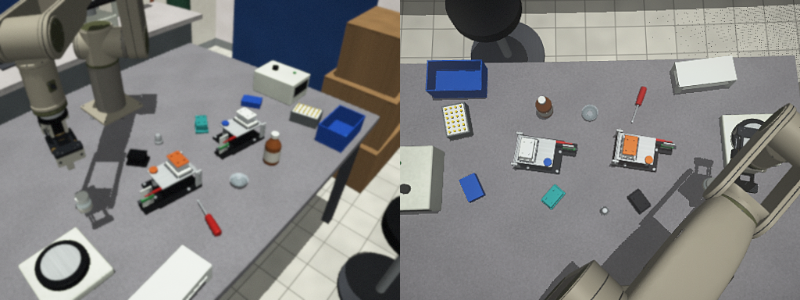

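The end view shows the plate, pad, pointer and band back at their starting pixels (pad 195.9,217.1; band 188,254). Nothing else has visibly moved and the arm is clear.

```bash
python3 -c "from plant import workorder;print(workorder.close_job())"
```

```text
the job is handed in; nothing more can be done
None
```

I pressed the orange pad with the fingers shut, held the pointer on the green band for about 1 s at z ≈ 39.8 mm, then about 1 s more roughly 1.5 mm lower. I then let go, moved the arm clear and handed the job in at about 9 s of the 38 s. No verdict was given.

- **Hold:** the fingers pressed with about 5 N throughout. My estimate of the band's centre is 36–40 mm, so both holds should lie within its ±6 mm. The pointer heights come from the pad travel and are not a direct reading. The scene pictures agreed with them to about 1 mm.
- **After release:** pad, chamber lid, pointer and band were back within about 0.3 px of their starting pixels in both views. The other mount and the loose items looked unmoved; I checked those only by eye, and in the last top view the arm hid the jar.
- **Disagreements:** the two cameras differed by 2–6 mm on the pad and lid positions, so I averaged them. On the way down the tool drifted about 6 mm sideways, and I corrected this before it touched the pad.

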